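# Spin the dye-jar carousel up, keep it running, park the red jar at the pointer

## Task

Remix the sealed dye jars before printing: wind the hand crank counter-clockwise (seen from above) until the jar carousel turns at 15 turns a minute, and keep the carousel within 2 turns a minute of that for six seconds on end. Then bring it to a standstill with the middle of the red jar's lid right under the tip of the brass pointer, and let go of the crank. Drive the carousel by the crank only, never let it run faster than 22 turns a minute, and leave the two printing blocks and the blue bowl where they are.

Things in the scene. Friction and masses are not known exactly. Their poses are not given: they have to be found in the camera images.
- drive: fixed drive unit, a low green housing 190 x 470 x 47 mm; origin at the table under its centre, z up, long side along its own y, crank near the -y end, carousel near the +y end. Its place and yaw differ. Inside, a belt and an oil-filled soft-start coupling that slips link crank and carousel 1:1 in the same sense: torque on the carousel = 0.05 N m s/rad x (crank speed - carousel speed).
- crank_axis (a point): point on the vertical crank axis, 140 mm above the table, at (0, -150, 140) mm in the drive's frame
- carousel_axis (a point): point on the vertical carousel axis, 80 mm above the table, at (0, 150, 80) mm in the drive's frame. Because of coupling and friction the carousel runs about 0.85 rad/s (0.5 to 1.4) slower than the crank, follows changes with a time constant of about 0.8 s, and stands still while the crank turns slower than that.
- crank (a joint): angle of the crank about the vertical, rad, counter-clockwise from above positive, 0 when the crank arm points along the drive's +x; turns without end. The crank arm is a steel bar (top face 100 mm above the table) with an upright grip on it, 65 mm from the axis. Its bearing friction is about 0.02 N m.
- grip_mid (a point): middle of the wooden crank grip, at gripping height 140 mm above the table. The grip is an upright cylinder 30 mm in diameter, 104 to 162 mm above the table, 65 mm from the crank axis, and turns freely about its own vertical axis, so it can be held from above with the tool kept at one yaw.
- carousel (a joint): angle of the carousel about its vertical axis, rad, counter-clockwise from above positive, 0 with the red jar on the drive's +x side of the axis; turns without end. 15 turns a minute is 1.57 rad/s, 2 are 0.21 rad/s, 22 are 2.3 rad/s. Moment of inertia about 0.041 kg m2 (varies by a quarter); total friction torque about 0.043 N m (0.025 to 0.07, differs from run to run).
- red_jar (a point): middle of the top of the red jar's lid, 100 mm from the carousel axis, 157 mm above the table. The carousel: a grey round deck 330 mm in diameter, 66 to 78 mm above the table, with five sealed jars (52 mm in diameter, tops at 157 mm, lids 48 mm wide) clamped on a circle of 100 mm radius; one jar is red with a red lid, the others white, blue, yellow and black with steel lids.
- pointer: fixed brass pointer: a post 12 mm thick and 184 mm high on a round foot beside the deck, 205 mm from the carousel axis, with a finger that reaches inwards over the jar lids. Origin on the carousel axis at table height, x towards the post. Where it stands round the carousel differs from run to run (never on the side towards the crank).
- pointer_tip (a point): tip of the pointer, 100 mm from the carousel axis, 166 mm above the table, 9 mm above the jar lids
- print_block_a: loose wooden printing block 100 x 140 x 40 mm with a handle, bystander; origin under its centre
- print_block_b: loose wooden printing block 80 x 110 x 35 mm with a handle, bystander; origin under its centre
- basin: loose blue bowl 170 mm wide, 70 mm high, bystander; origin under its centre
- shoe: beech friction shoe 50 x 24 x 45 mm, about 37 g, loose in a steel cage (top 116 mm above the table, shoe top 123 mm) over the deck's edge on the side towards the crank; it rides on the deck, which slides under it, and gives most of the friction. It needs no handling. Origin under its centre.
Not all that is in view belongs to the job. There is more than one size of the pointer; the job needs the largest.

How it is judged (in metres and radians):
On the way, in this order (a step that is already met when the one before it is completed fails the run):
1. the carousel turns counter-clockwise at 13 to 17 turns a minute for six seconds on end (velocity of joint carousel between 1.36 and 1.78 rad/s), for 6 s.
2. the carousel stands still with the red lid under the pointer tip (within 15 mm) (horizontal distance between red_jar and pointer_tip below 0.015 m and velocity of joint carousel between -0.05 and 0.05 rad/s), for 0.5 s.
At the end, for the whole second after the job is handed in: the carousel and the crank stand still (under 0.05 and 0.1 rad/s), the middle of the red lid within 15 mm, seen from above, of the pointer tip, the crank released (all of step 2 and velocity of joint crank between -0.1 and 0.1 rad/s); the robot touches nothing.
It fails at once if the carousel runs faster than 22 turns a minute (velocity of joint carousel above 2.3 rad/s or velocity of joint carousel below -2.3 rad/s).
It fails at once if the robot touches the carousel or its jars (contact force between any of the fingers, the arm and carousel above 1 N).
It fails at once if a printing block or the bowl is moved (distance of any of print_block_a, print_block_b, basin from where it was at the start of the episode above 0.03 m).
It also fails if it takes over 64 s, if anything falls off the work surface, if the arm or the gripper's body presses on something with over 40 N, if the wrist force passes 120 N, or if a joint passes its speed limit or range.

## Robot

A 6-joint arm with a two-finger parallel gripper is mounted at the origin on the work surface. World frame = base frame: x ahead of the robot, y to its left, z up, the work surface at z = 0. Lengths are in m, angles in degrees, forces in N, time in s.
With the tool pointing down it reaches from about 0.35 to 0.975 m from the base axis. Payload 4.9 kg.
Tool frame: the origin (TCP) lies midway between the tips of the shut fingers; the grasp point (between the pads) lies 19 mm behind it; z points along the fingers, y is the line along which they close (so a half turn about z gives the same grasp; the last joint's range is limited). The gripper opens to 85 mm and grips with 20 to 120 N. Pads are 22 mm wide; open, the fingers measure 114 mm over their backs; the gripper's body (76 mm by 85 mm) begins 54 mm behind the grasp point. The pads swing forward as they close: fully open they stand 13 mm farther back than shut.
Start: joints at [-70.76, 3.019, 92.412, -0, 84.569, -6.818], TCP at [0.275, -0.561, 0.231] pointing down, gripper open.
Joint ranges: [-172.51, 172.51], [-57.92, 126.97], [3.15, 148.05], [-58.71, 238.71], [5.1, 150.11], [-179.66, 179.66]. Speed limits (degrees/s): [147.25, 147.25, 180, 180, 180, 180].

## Interface

Orientations are given as [roll, pitch, yaw] about the fixed x, y, z axes, in that order (R = Rz(yaw) Ry(pitch) Rx(roll)).
In Python, from bench import bot gives the robot as it stands.
- The arm moves only by the shell command python3 -m pendant 'ROWS' [FORCE]. ROWS is JSON, a list of rows, each an object with "grip": the opening, from -1 (shut) to 1 (fully open); "travel": the shift along the tool's x, y, z normalised to -1 to 1, where 1 is 0.2 m, a list of three; "yaw": the turn about the tool's z normalised to -1 to 1, where 1 is 0.12 rad. A call has 1 to 20 rows; each row shifts and turns the commanded pose from where the row before left it, along the tool's axes as they then stand; what a row does not reach is not made up. A row lasts 1/10 s, in which the tool goes at most 50 mm and 8.59 degrees, less where a joint would pass 70% of its speed; a pose out of reach is approached as far as the arm can. A call with a number of a shift or a turn outside -1 to 1 is refused whole. A call with a gripper value outside its range is refused whole. The fingers move at their own pace and stop on an object; FORCE is the grip in N (left out, the last holds). Time passes only in rows, so rows that do not move let the fingers close. It gives the time, the measured TCP pose, the force, the opening and the grip force at its end, in the units of the state.
- bot.sense(): the state, without advancing time (a new reading comes with each control period).
- bot.grab_frame(name): name is "scene" or "top" or "wrist"; returns a dict with "frame" (400x640x3 uint8, blue, green, red), "z_map" (400x640 float32, m along the optical axis (not along the pixel's ray), 0 where there is no reading), "fov_y" (degrees; the focal length in pixels is half the picture's height over the tangent of half this angle, whatever the lens; pixels are square), "cx", "cy" (the principal point, pixels), "R" (3x3) and "t" (3): a world point X has camera coordinates R X + t; the wrist camera has in their place "mount" (4x4, takes a point from camera to tool coordinates, whose origin is the TCP and whose axes are the flange's). Camera axes: x right, y down, z forward; pixel columns grow to the right and rows downward; lengths in m; the calibration is good to about 2 mm. A picture is of the moment at which its call begins: read the wrist's pose just before it.
- bot.close_job(): hands the job in; it is judged then, once.
Trained networks look in the newest picture that a camera, given by its name, has taken for a name from the list of things; names that differ only in an ending like _2 or _b are one class to them, and where a whole thing is asked for, a point or a joint stands for the part that bears it (a point fixed in the world has none). Each returns a list of dicts, best first, with "score" (0 to 1); they miss things now and then, are a little off and sometimes report something else, mostly with a low value. They report only what shows in the picture. A call takes as long as a camera call. They do not tell look-alikes from the thing itself.
- bot.look_for(thing, camera): "xyz" ([x, y, z] in m, in world coordinates, good to about 4 mm: the middle of the surface that is visible of it).
- bot.mark_of(thing, camera): "xyz" ([x, y, z] in m, in world coordinates, good to about 4 mm: a listed point, or the origin of a listed thing).
The state is a dict: "t": time; "joints": joint angles; "qvel": joint speeds; "joint_efforts": joint torques, N m; "eef_pos": TCP position; "tool_rot": TCP orientation; "ft_force": force on the tool from outside, world axes, zero at the start; "moment": the same for the moment, N m; "gripper_width": finger opening in m; "grip_force": force on a finger pad.
Only numpy, scipy, OpenCV 4.12 (cv2) and the standard library are available. Lean on these libraries where they do the work, as an engineer would, in place of code of your own. Each camera call takes 0.05 s, during which the arm holds its last target. There are 200 camera calls.

## Working session

There is one attempt and no reset: what is moved stays moved. The work goes in short steps, Python scripts to look and compute and a shell command to move; the robot and the scene stay as the last step left them, time stands still between calls to the robot, and variables do not carry over. Pictures are saved under pics/ and viewed, at most 10 in all, crops included, and the job is handed in when it is done.

```bash
mkdir -p pics; ls; python3 - <<'E'
from bench import bot
import cv2
print(bot.sense())
for c in ("scene","top"):
    f=bot.grab_frame(c); cv2.imwrite(f"pics/{c}0.png",f["frame"])
    for n in ("crank_axis","carousel_axis","grip_mid","red_jar","pointer_tip","pointer","drive","print_block_a","basin","shoe"):
        print(c,n,[([round(float(v),3) for v in d["xyz"]],round(d["score"],2)) for d in bot.mark_of(n,c)[:4]])
E
```

```text
pics
{'t': 0.0, 'joints': array([-7.07600842e+01,  3.05748069e+00,  9.24930368e+01, -1.14540347e-03,
        8.45675049e+01, -6.81754305e+00]), 'qvel': array([0.1293256 , 0.093895  , 0.01489812, 0.03827041, 0.06485144,
       0.05004871]), 'joint_efforts': array([ 1.29070690e-03, -3.93679833e+01, -3.70175564e+01,  9.75970238e-05,
        7.02433259e-03,  9.78004323e-06]), 'eef_pos': array([ 0.27433963, -0.56087642,  0.23005076]), 'tool_rot': array([-1.79882677e+02, -1.28782216e-02,  2.60575553e+01]), 'ft_force': array([-0.04498429, -0.34114234,  0.53291259]), 'moment': array([-0.00163962, -0.03064942,  0.03969676]), 'grip_force': 0.0, 'gripper_width': 0.0856378694710312}
scene crank_axis [([0.536, -0.137, 0.138], 0.94)]
scene carousel_axis [([0.602, 0.153, 0.083], 0.81), ([0.364, -0.452, 0.001], 0.65)]
scene grip_mid [([0.598, -0.156, 0.139], 0.59)]
scene red_jar [([0.698, 0.129, 0.158], 0.65), ([0.672, 0.089, 0.164], 0.3)]
scene pointer_tip [([0.674, 0.085, 0.166], 0.98), ([0.651, 0.505, 0.129], 0.62), ([0.666, -0.184, 0.122], 0.58)]
scene pointer [([0.439, 0.583, 0.001], 0.59), ([0.582, 0.539, 0.001], 0.51), ([0.572, 0.008, 0.079], 0.43)]
scene drive [([0.57, 0.013, 0.002], 0.64)]
scene print_block_a [([0.657, -0.388, 0.001], 0.96), ([0.36, -0.455, -0.001], 0.88)]
scene basin []
scene shoe [([0.573, 0.007, 0.075], 0.44)]
top crank_axis [([0.536, -0.139, 0.139], 0.65)]
top carousel_axis [([0.601, 0.151, 0.08], 0.86)]
top grip_mid []
top red_jar [([0.701, 0.127, 0.154], 0.83)]
top pointer_tip [([0.68, 0.089, 0.168], 0.74), ([0.648, 0.504, 0.125], 0.62), ([0.662, -0.182, 0.124], 0.52)]
top pointer [([0.665, -0.383, -0.001], 0.46)]
top drive [([0.57, 0.007, 0.001], 0.65)]
top print_block_a [([0.66, -0.383, 0.0], 0.96), ([0.361, -0.463, 0.002], 0.65)]
top basin [([0.442, 0.579, -0.003], 0.78)]
top shoe [([0.571, 0.005, 0.078], 0.69)]
```

View pics/scene0.png

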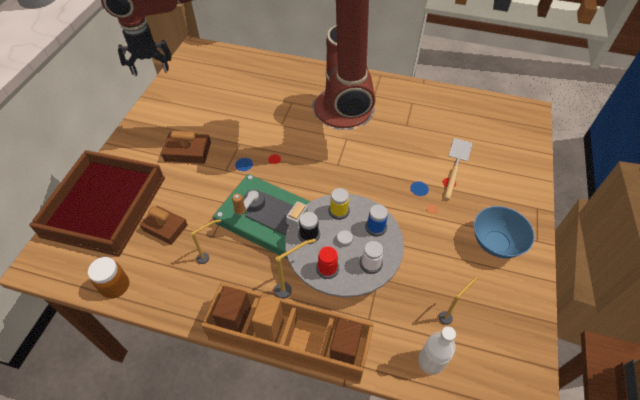

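View pics/top0.png

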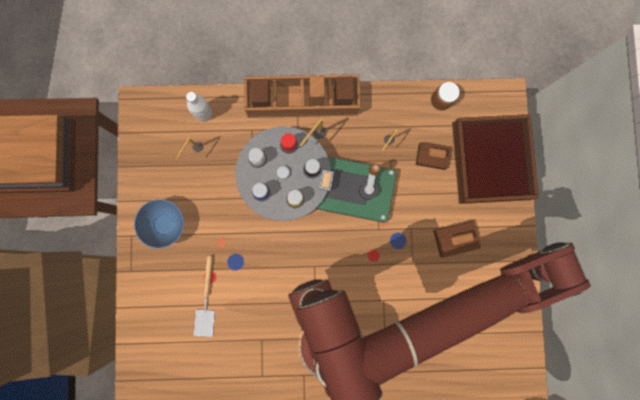

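Scene: the big pointer has its foot at (283,290) and tip at (312,240) in the scene picture. Smaller look-alikes stand at (202,258) and (446,318). The grip is the wooden cylinder at (239,204). It could be confused with the block handles at (182,135) and (160,215) and the spatula handle at (452,180). The red jar is at (328,262). It could be confused with the red paint spots at (275,159) and (449,182) and the amber jar at (107,277). I choose the pointer whose tip at (0.677, 0.087) lies 100 mm from the carousel axis. Next I turn the tool to yaw 0 and go above the grip.

```bash
python3 -m pendant '[{"grip":1,"travel":[0,0,0],"yaw":0.95},{"grip":1,"travel":[0,0,0],"yaw":0.95},{"grip":1,"travel":[0,0,0],"yaw":0.95},{"grip":1,"travel":[0,0,0],"yaw":0.94},{"grip":1,"travel":[0.135,-0.169,0],"yaw":0},{"grip":1,"travel":[0.135,-0.169,0],"yaw":0},{"grip":1,"travel":[0.135,-0.169,0],"yaw":0},{"grip":1,"travel":[0.135,-0.169,0],"yaw":0},{"grip":1,"travel":[0.135,-0.169,0],"yaw":0},{"grip":1,"travel":[0.135,-0.169,0],"yaw":0},{"grip":1,"travel":[0.135,-0.169,0],"yaw":0},{"grip":1,"travel":[0.135,-0.169,0],"yaw":0},{"grip":1,"travel":[0.135,-0.169,0],"yaw":0},{"grip":1,"travel":[0.135,-0.169,0],"yaw":0},{"grip":1,"travel":[0.135,-0.169,0],"yaw":0},{"grip":1,"travel":[0.135,-0.169,0],"yaw":0},{"grip":1,"travel":[0,0,0],"yaw":0}]' 40
python3 - <<'E'
from bench import bot
import cv2,numpy as np
s=bot.sense();print(s["t"],s["eef_pos"],s["tool_rot"])
for c in ("wrist","scene","top"):
    f=bot.grab_frame(c); cv2.imwrite(f"pics/{c}1.png",f["frame"])
    for n in ("crank_axis","carousel_axis","grip_mid","red_jar","pointer_tip"):
        print(c,n,[([round(float(v),3) for v in d["xyz"]],round(d["score"],2)) for d in bot.mark_of(n,c)[:3]])
    if c=="scene": 
        cv2.imwrite("pics/crop1.png",cv2.resize(f["frame"][170:310,180:420],None,fx=3,fy=3,interpolation=cv2.INTER_CUBIC))
        fl=200/np.tan(np.radians(f["fov_y"]/2)); print("axis cam",f["R"],f["t"],fl)
E
```

```text
t: 2.8
eef_pos: [0.6007, -0.1518, 0.2312]
tool_rot: [-179.9, -0.0, 0.3]
ft_force: [-0.1, -0.2, 0.5]
gripper_width: 0.0854
grip_force: 0.0
2.8 [ 0.60074126 -0.15184548  0.23123242] [-1.79919713e+02 -4.91469021e-02  3.15748175e-01]
wrist crank_axis [([0.534, -0.144, 0.138], 0.82)]
wrist carousel_axis []
wrist grip_mid [([0.599, -0.156, 0.14], 0.67)]
wrist red_jar []
wrist pointer_tip [([0.659, -0.182, 0.125], 0.76)]
scene crank_axis [([0.535, -0.136, 0.141], 0.75), ([0.361, -0.452, -0.002], 0.42)]
scene carousel_axis [([0.602, 0.153, 0.086], 0.84)]
scene grip_mid [([0.601, -0.154, 0.136], 0.77)]
scene red_jar [([0.698, 0.13, 0.158], 0.69)]
scene pointer_tip [([0.674, 0.089, 0.165], 0.74), ([0.663, -0.184, 0.124], 0.68), ([0.648, 0.504, 0.124], 0.59)]
axis cam [[-0.26785675  0.96341534  0.00914607]
 [ 0.76684278  0.21893177 -0.60334156]
 [-0.58327087 -0.15459551 -0.79743045]] [ 0.07018338 -0.31551963  1.72580811] 465.41836050273804
top crank_axis [([0.536, -0.137, 0.139], 0.86), ([0.361, -0.463, -0.001], 0.7)]
top carousel_axis [([0.597, 0.15, 0.079], 0.85)]
top grip_mid [([0.6, -0.153, 0.138], 0.52)]
top red_jar [([0.7, 0.129, 0.157], 0.64), ([0.6, 0.153, 0.078], 0.25)]
top pointer_tip [([0.679, 0.088, 0.169], 0.76), ([0.649, 0.503, 0.127], 0.43)]
```

View pics/crop1.png

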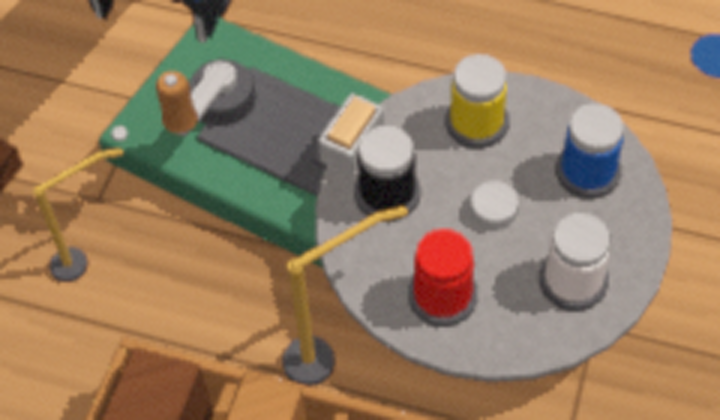

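View pics/wrist1.png

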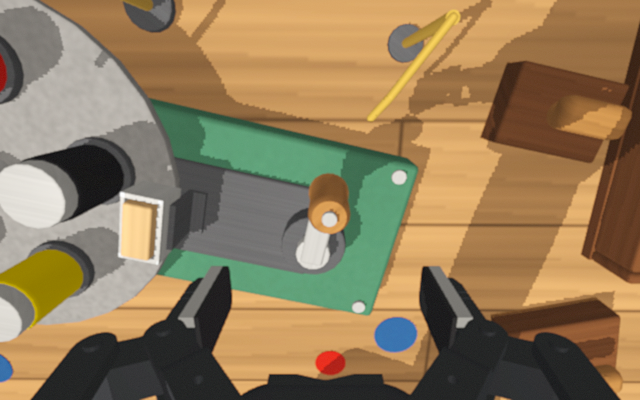

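The crop shows the large pointer with its tip at (400,212) over the deck, the small look-alike at left (120,153), and the grip at (177,102). The wrist picture shows the grip at (328,205) and a clear way down. I descend and grip.

```bash
python3 -m pendant '[{"grip":1,"travel":[-0.006,0.0135,0.135],"yaw":0},{"grip":1,"travel":[0,0,0.135],"yaw":0},{"grip":1,"travel":[0,0,0.135],"yaw":0},{"grip":1,"travel":[0,0,0.135],"yaw":0},{"grip":-1,"travel":[0,0,0],"yaw":0},{"grip":-1,"travel":[0,0,0],"yaw":0},{"grip":-1,"travel":[0,0,0],"yaw":0},{"grip":-1,"travel":[0,0,0],"yaw":0},{"grip":-1,"travel":[0,0,0],"yaw":0},{"grip":-1,"travel":[0,0,0],"yaw":0}]' 40
cat > h.py <<'E'
from bench import bot
import numpy as np, json
C=np.array([0.536,-0.138]); R=0.065
def ang(p): return np.arctan2(p[1]-C[1],p[0]-C[0])
def red(f):
    "red lid centre angle about the carousel axis from a scene frame: red pixels whose height is 157 mm"
    im=f["frame"].astype(int); d=f["z_map"]
    fl=200/np.tan(np.radians(f["fov_y"]/2))
    v,u=np.where((im[...,2]>120)&(im[...,1]<70)&(im[...,0]<70)&(d>0))
    z=d[v,u]; P=np.stack([(u-f["cx"])/fl*z,(v-f["cy"])/fl*z,z],1)
    X=(P-f["t"])@f["R"]
    k=(abs(X[:,2]-0.157)<0.008)&(np.hypot(X[:,0]-.601,X[:,1]-.152)<.14)
    X=X[k]; c=(X.max(0)+X.min(0))/2 if len(X)>5 else np.full(3,np.nan)
    return c[:2],len(X)
A=np.array([0.601,0.152]); TIP=np.array([0.677,0.088])
def look(n=2,cam="scene"):
    out=[]
    for i in range(n):
        t=bot.sense()["t"]; f=bot.grab_frame(cam); c,k=red(f); r=c-A
        out.append((t,np.arctan2(r[1],r[0]))); print(cam,round(t,2),c.round(4),k,"rad",round(np.hypot(*r),3),"ang",round(np.degrees(out[-1][1]),1),"dist",round(np.hypot(*(c-TIP)),4))
    return out
E
python3 - <<'E'
from h import *
s=bot.sense();print(s["t"],s["eef_pos"],s["ft_force"],s["gripper_width"],s["grip_force"])
look(1);look(1,"top")
E
```

```text
t: 4.7
eef_pos: [0.5987, -0.159, 0.126]
tool_rot: [179.9, -0.2, 0.0]
ft_force: [-1.9, 1.3, 5.3]
gripper_width: 0.0288
grip_force: 39.7
4.7 [ 0.59865579 -0.1590459   0.12601005] [-1.91021706  1.31592064  5.25594019] 0.028768820123360895 39.737302609719336
scene 4.7 [0.6982 0.1305] 241 rad 0.1 ang -12.5 dist 0.0475
top 4.75 [0.6967 0.1262] 136 rad 0.099 ang -15.1 dist 0.0429
```

```bash
cat > plan.py <<'E'
import sys,numpy as np,json
# usage: plan.py start_angle_deg steps...  (n*step allowed)
a=float(sys.argv[1]); st=[]
for w in sys.argv[2:]:
    n,s=w.split("*") if "*" in w else (1,w); st+=[float(s)]*int(n)
an=np.radians(a+np.cumsum([0]+st)); p=65/200*np.c_[np.cos(an),-np.sin(an)]
q=np.round(p,3); d=np.diff(q,axis=0)
print("["+",".join('{"grip":-1,"travel":[%g,%g,0],"yaw":0}'%tuple(np.round(r,3)+0.0) for r in d)+"]"); print(len(st),"end",a+sum(st))
E
python3 plan.py -18 3 6 9 12 16*14; python3 plan.py 236 20*14
```

```text
[{"grip":-1,"travel":[0.005,-0.016,0],"yaw":0},{"grip":-1,"travel":[0.007,-0.033,0],"yaw":0},{"grip":-1,"travel":[0.004,-0.051,0],"yaw":0},{"grip":-1,"travel":[-0.007,-0.068,0],"yaw":0},{"grip":-1,"travel":[-0.026,-0.074,0],"yaw":0},{"grip":-1,"travel":[-0.043,-0.067,0],"yaw":0},{"grip":-1,"travel":[-0.058,-0.054,0],"yaw":0},{"grip":-1,"travel":[-0.069,-0.038,0],"yaw":0},{"grip":-1,"travel":[-0.077,-0.021,0],"yaw":0},{"grip":-1,"travel":[-0.079,-0.001,0],"yaw":0},{"grip":-1,"travel":[-0.077,0.018,0],"yaw":0},{"grip":-1,"travel":[-0.071,0.036,0],"yaw":0},{"grip":-1,"travel":[-0.06,0.052,0],"yaw":0},{"grip":-1,"travel":[-0.045,0.064,0],"yaw":0},{"grip":-1,"travel":[-0.028,0.074,0],"yaw":0},{"grip":-1,"travel":[-0.01,0.079,0],"yaw":0},{"grip":-1,"travel":[0.01,0.079,0],"yaw":0},{"grip":-1,"travel":[0.028,0.074,0],"yaw":0},{"grip":-1,"travel":[0.045,0.064,0],"yaw":0},{"grip":-1,"travel":[0.06,0.052,0],"yaw":0}]
20 end 236.0
[{"grip":-1,"travel":[0.071,0.036,0],"yaw":0},{"grip":-1,"travel":[0.077,0.018,0],"yaw":0},{"grip":-1,"travel":[0.079,-0.001,0],"yaw":0},{"grip":-1,"travel":[0.077,-0.021,0],"yaw":0},{"grip":-1,"travel":[0.069,-0.038,0],"yaw":0},{"grip":-1,"travel":[0.058,-0.054,0],"yaw":0},{"grip":-1,"travel":[0.043,-0.067,0],"yaw":0},{"grip":-1,"travel":[0.026,-0.074,0],"yaw":0},{"grip":-1,"travel":[0.007,-0.079,0],"yaw":0},{"grip":-1,"travel":[-0.013,-0.079,0],"yaw":0},{"grip":-1,"travel":[-0.031,-0.072,0],"yaw":0},{"grip":-1,"travel":[-0.047,-0.064,0],"yaw":0},{"grip":-1,"travel":[-0.062,-0.05,0],"yaw":0},{"grip":-1,"travel":[-0.072,-0.033,0],"yaw":0},{"grip":-1,"travel":[-0.077,-0.015,0],"yaw":0},{"grip":-1,"travel":[-0.079,0.004,0],"yaw":0},{"grip":-1,"travel":[-0.076,0.023,0],"yaw":0},{"grip":-1,"travel":[-0.068,0.041,0],"yaw":0},{"grip":-1,"travel":[-0.056,0.056,0],"yaw":0},{"grip":-1,"travel":[-0.041,0.068,0],"yaw":0}]
20 end 516.0
```

```bash
python3 -m pendant '[{"grip":-1,"travel":[0.005,-0.016,0],"yaw":0},{"grip":-1,"travel":[0.007,-0.033,0],"yaw":0},{"grip":-1,"travel":[0.004,-0.051,0],"yaw":0},{"grip":-1,"travel":[-0.007,-0.068,0],"yaw":0},{"grip":-1,"travel":[-0.026,-0.074,0],"yaw":0},{"grip":-1,"travel":[-0.043,-0.067,0],"yaw":0},{"grip":-1,"travel":[-0.058,-0.054,0],"yaw":0},{"grip":-1,"travel":[-0.069,-0.038,0],"yaw":0}]' 40
python3 -c "
from h import *
s=bot.sense();e=s['eef_pos'];print(np.degrees(ang(e)),np.hypot(*(e[:2]-C)),s['ft_force'],s['moment'],s['joints'])"
```

```text
t: 5.6
eef_pos: [0.5612, -0.0797, 0.126]
tool_rot: [179.7, -0.2, 0.0]
ft_force: [-0.8, -6.2, 7.0]
gripper_width: 0.0289
grip_force: 39.9
66.64376525296633 0.06348467947472958 [-0.83514899 -6.20576406  7.00231296] [-1.0814612   0.27524645 -0.03623871] [-1.55178192e+01  1.63879217e-02  1.05862296e+02 -1.87325351e-01
  7.38194035e+01  7.45134345e+01]
```

```bash
python3 -m pendant '[{"grip":-1,"travel":[-0.077,-0.021,0],"yaw":0},{"grip":-1,"travel":[-0.079,-0.001,0],"yaw":0},{"grip":-1,"travel":[-0.077,0.018,0],"yaw":0},{"grip":-1,"travel":[-0.071,0.036,0],"yaw":0},{"grip":-1,"travel":[-0.06,0.052,0],"yaw":0},{"grip":-1,"travel":[-0.045,0.064,0],"yaw":0},{"grip":-1,"travel":[-0.028,0.074,0],"yaw":0},{"grip":-1,"travel":[-0.01,0.079,0],"yaw":0},{"grip":-1,"travel":[0.01,0.079,0],"yaw":0},{"grip":-1,"travel":[0.028,0.074,0],"yaw":0},{"grip":-1,"travel":[0.045,0.064,0],"yaw":0},{"grip":-1,"travel":[0.06,0.052,0],"yaw":0}]'
python3 -c "
from h import *
s=bot.sense();e=s['eef_pos'];print(np.degrees(ang(e)),np.hypot(*(e[:2]-C)),s['ft_force'])
look(1)"
python3 -m pendant '[{"grip":-1,"travel":[0.071,0.036,0],"yaw":0},{"grip":-1,"travel":[0.077,0.018,0],"yaw":0},{"grip":-1,"travel":[0.079,-0.001,0],"yaw":0},{"grip":-1,"travel":[0.077,-0.021,0],"yaw":0},{"grip":-1,"travel":[0.069,-0.038,0],"yaw":0},{"grip":-1,"travel":[0.058,-0.054,0],"yaw":0},{"grip":-1,"travel":[0.043,-0.067,0],"yaw":0},{"grip":-1,"travel":[0.026,-0.074,0],"yaw":0},{"grip":-1,"travel":[0.007,-0.079,0],"yaw":0},{"grip":-1,"travel":[-0.013,-0.079,0],"yaw":0},{"grip":-1,"travel":[-0.031,-0.072,0],"yaw":0},{"grip":-1,"travel":[-0.047,-0.064,0],"yaw":0},{"grip":-1,"travel":[-0.062,-0.05,0],"yaw":0},{"grip":-1,"travel":[-0.072,-0.033,0],"yaw":0},{"grip":-1,"travel":[-0.077,-0.015,0],"yaw":0},{"grip":-1,"travel":[-0.079,0.004,0],"yaw":0},{"grip":-1,"travel":[-0.076,0.023,0],"yaw":0},{"grip":-1,"travel":[-0.068,0.041,0],"yaw":0},{"grip":-1,"travel":[-0.056,0.056,0],"yaw":0},{"grip":-1,"travel":[-0.041,0.068,0],"yaw":0}]'
python3 -c "
from h import *
s=bot.sense();e=s['eef_pos'];print(np.degrees(ang(e)),np.hypot(*(e[:2]-C)),s['ft_force'])
look(1)"
python3 plan.py 516 20*14
```

```text
t: 6.8
eef_pos: [0.5003, -0.1941, 0.126]
tool_rot: [179.9, -0.2, -0.1]
ft_force: [0.3, 2.2, 8.2]
gripper_width: 0.0288
grip_force: 40.2
-122.4480595572569 0.06653389355336155 [0.2504907  2.22112378 8.22708005]
scene 6.8 [0.5897 0.2521] 214 rad 0.101 ang 96.4 dist 0.1858
t: 8.85
eef_pos: [0.4773, -0.1128, 0.126]
tool_rot: [179.9, -0.3, 0.0]
ft_force: [4.3, -0.3, 5.3]
gripper_width: 0.0292
grip_force: 41.3
156.79362342003398 0.0638834193945333 [ 4.34674047 -0.33986437  5.26109071]
scene 8.85 [0.6224 0.0563] 219 rad 0.098 ang -77.4 dist 0.0631
[{"grip":-1,"travel":[-0.023,0.076,0],"yaw":0},{"grip":-1,"travel":[-0.004,0.079,0],"yaw":0},{"grip":-1,"travel":[0.015,0.077,0],"yaw":0},{"grip":-1,"travel":[0.033,0.072,0],"yaw":0},{"grip":-1,"travel":[0.05,0.062,0],"yaw":0},{"grip":-1,"travel":[0.064,0.047,0],"yaw":0},{"grip":-1,"travel":[0.072,0.031,0],"yaw":0},{"grip":-1,"travel":[0.079,0.013,0],"yaw":0},{"grip":-1,"travel":[0.079,-0.007,0],"yaw":0},{"grip":-1,"travel":[0.074,-0.026,0],"yaw":0},{"grip":-1,"travel":[0.067,-0.043,0],"yaw":0},{"grip":-1,"travel":[0.054,-0.058,0],"yaw":0},{"grip":-1,"travel":[0.038,-0.069,0],"yaw":0},{"grip":-1,"travel":[0.021,-0.077,0],"yaw":0},{"grip":-1,"travel":[0.001,-0.079,0],"yaw":0},{"grip":-1,"travel":[-0.018,-0.077,0],"yaw":0},{"grip":-1,"travel":[-0.036,-0.071,0],"yaw":0},{"grip":-1,"travel":[-0.052,-0.06,0],"yaw":0},{"grip":-1,"travel":[-0.064,-0.045,0],"yaw":0},{"grip":-1,"travel":[-0.074,-0.028,0],"yaw":0}]
20 end 796.0
```

```bash
cat > sim.py <<'E'
import numpy as np
def sim(segs,t0,tau,fo,w=0.,th=0.,dt=.005):
    """segs: list of (dur, crank rad/s). returns t,w,th arrays"""
    T=[t0];W=[w];TH=[th]
    for d,c in segs:
        for _ in range(int(round(d/dt))):
            s=c-w
            if w<=0 and s<=fo: w=0.
            else: w=max(0.,w+(s-fo)/tau*dt) if c<=fo else w+(s-fo)/tau*dt
            th+=w*dt; T.append(T[-1]+dt);W.append(w);TH.append(th)
    return np.array(T),np.array(W),np.array(TH)
E
python3 - <<'E'
from sim import *
D=np.pi/180
segs=[(.1,30*D),(.1,60*D),(.1,90*D),(.1,120*D),(1.6,140*D),(.05,0),(2.,140*D)]
for tau in (.65,.75,.85,.95,1.05):
    for fo in np.arange(.5,1.4,.02):
        t,w,th=sim(segs,4.8,tau,fo)
        a=np.interp(6.8,t,th)/D; b=np.interp(8.85,t,th)/D
        if abs(a-110)<6 and abs(b-a-186)<3: print(tau,round(fo,2),a,b-a,w[-1])
E
```

```text
0.65 0.76 110.30707562997091 186.96255871167702 1.6703324691913413
0.65 0.78 108.82965737065895 184.651068896916 1.6503773078703807
0.75 0.74 104.82434587425108 186.90898054343603 1.6818674420211963
```

```bash
python3 plan.py 516 20*13.4;python3 plan.py 784 20*13.4
```

```text
[{"grip":-1,"travel":[-0.022,0.072,0],"yaw":0},{"grip":-1,"travel":[-0.006,0.076,0],"yaw":0},{"grip":-1,"travel":[0.013,0.075,0],"yaw":0},{"grip":-1,"travel":[0.029,0.07,0],"yaw":0},{"grip":-1,"travel":[0.045,0.061,0],"yaw":0},{"grip":-1,"travel":[0.058,0.049,0],"yaw":0},{"grip":-1,"travel":[0.068,0.034,0],"yaw":0},{"grip":-1,"travel":[0.074,0.018,0],"yaw":0},{"grip":-1,"travel":[0.075,0,0],"yaw":0},{"grip":-1,"travel":[0.074,-0.018,0],"yaw":0},{"grip":-1,"travel":[0.068,-0.034,0],"yaw":0},{"grip":-1,"travel":[0.058,-0.049,0],"yaw":0},{"grip":-1,"travel":[0.045,-0.06,0],"yaw":0},{"grip":-1,"travel":[0.03,-0.07,0],"yaw":0},{"grip":-1,"travel":[0.013,-0.075,0],"yaw":0},{"grip":-1,"travel":[-0.005,-0.076,0],"yaw":0},{"grip":-1,"travel":[-0.023,-0.072,0],"yaw":0},{"grip":-1,"travel":[-0.038,-0.065,0],"yaw":0},{"grip":-1,"travel":[-0.053,-0.055,0],"yaw":0},{"grip":-1,"travel":[-0.064,-0.041,0],"yaw":0}]
20 end 784.0
[{"grip":-1,"travel":[-0.071,-0.025,0],"yaw":0},{"grip":-1,"travel":[-0.076,-0.008,0],"yaw":0},{"grip":-1,"travel":[-0.075,0.01,0],"yaw":0},{"grip":-1,"travel":[-0.071,0.027,0],"yaw":0},{"grip":-1,"travel":[-0.062,0.043,0],"yaw":0},{"grip":-1,"travel":[-0.051,0.056,0],"yaw":0},{"grip":-1,"travel":[-0.037,0.066,0],"yaw":0},{"grip":-1,"travel":[-0.02,0.073,0],"yaw":0},{"grip":-1,"travel":[-0.003,0.076,0],"yaw":0},{"grip":-1,"travel":[0.015,0.074,0],"yaw":0},{"grip":-1,"travel":[0.032,0.069,0],"yaw":0},{"grip":-1,"travel":[0.046,0.06,0],"yaw":0},{"grip":-1,"travel":[0.06,0.047,0],"yaw":0},{"grip":-1,"travel":[0.068,0.032,0],"yaw":0},{"grip":-1,"travel":[0.075,0.016,0],"yaw":0},{"grip":-1,"travel":[0.075,-0.002,0],"yaw":0},{"grip":-1,"travel":[0.074,-0.02,0],"yaw":0},{"grip":-1,"travel":[0.066,-0.036,0],"yaw":0},{"grip":-1,"travel":[0.057,-0.051,0],"yaw":0},{"grip":-1,"travel":[0.043,-0.062,0],"yaw":0}]
20 end 1052.0
```

```bash
python3 -m pendant '[{"grip":-1,"travel":[-0.022,0.072,0],"yaw":0},{"grip":-1,"travel":[-0.006,0.076,0],"yaw":0},{"grip":-1,"travel":[0.013,0.075,0],"yaw":0},{"grip":-1,"travel":[0.029,0.07,0],"yaw":0},{"grip":-1,"travel":[0.045,0.061,0],"yaw":0},{"grip":-1,"travel":[0.058,0.049,0],"yaw":0},{"grip":-1,"travel":[0.068,0.034,0],"yaw":0},{"grip":-1,"travel":[0.074,0.018,0],"yaw":0},{"grip":-1,"travel":[0.075,0,0],"yaw":0},{"grip":-1,"travel":[0.074,-0.018,0],"yaw":0},{"grip":-1,"travel":[0.068,-0.034,0],"yaw":0},{"grip":-1,"travel":[0.058,-0.049,0],"yaw":0},{"grip":-1,"travel":[0.045,-0.06,0],"yaw":0},{"grip":-1,"travel":[0.03,-0.07,0],"yaw":0},{"grip":-1,"travel":[0.013,-0.075,0],"yaw":0},{"grip":-1,"travel":[-0.005,-0.076,0],"yaw":0},{"grip":-1,"travel":[-0.023,-0.072,0],"yaw":0},{"grip":-1,"travel":[-0.038,-0.065,0],"yaw":0},{"grip":-1,"travel":[-0.053,-0.055,0],"yaw":0},{"grip":-1,"travel":[-0.064,-0.041,0],"yaw":0}]'
python3 -c "
from h import *
s=bot.sense();e=s['eef_pos'];print(np.degrees(ang(e)),np.hypot(*(e[:2]-C)),s['ft_force'])
look(1)"
python3 -m pendant '[{"grip":-1,"travel":[-0.071,-0.025,0],"yaw":0},{"grip":-1,"travel":[-0.076,-0.008,0],"yaw":0},{"grip":-1,"travel":[-0.075,0.01,0],"yaw":0},{"grip":-1,"travel":[-0.071,0.027,0],"yaw":0},{"grip":-1,"travel":[-0.062,0.043,0],"yaw":0},{"grip":-1,"travel":[-0.051,0.056,0],"yaw":0},{"grip":-1,"travel":[-0.037,0.066,0],"yaw":0},{"grip":-1,"travel":[-0.02,0.073,0],"yaw":0},{"grip":-1,"travel":[-0.003,0.076,0],"yaw":0},{"grip":-1,"travel":[0.015,0.074,0],"yaw":0},{"grip":-1,"travel":[0.032,0.069,0],"yaw":0},{"grip":-1,"travel":[0.046,0.06,0],"yaw":0},{"grip":-1,"travel":[0.06,0.047,0],"yaw":0},{"grip":-1,"travel":[0.068,0.032,0],"yaw":0},{"grip":-1,"travel":[0.075,0.016,0],"yaw":0},{"grip":-1,"travel":[0.075,-0.002,0],"yaw":0},{"grip":-1,"travel":[0.074,-0.02,0],"yaw":0},{"grip":-1,"travel":[0.066,-0.036,0],"yaw":0},{"grip":-1,"travel":[0.057,-0.051,0],"yaw":0},{"grip":-1,"travel":[0.043,-0.062,0],"yaw":0}]'
python3 -c "
from h import *
s=bot.sense();e=s['eef_pos'];print(np.degrees(ang(e)),np.hypot(*(e[:2]-C)),s['ft_force'])
look(1)"
python3 plan.py 1052 20*13.4; python3 plan.py 1320 20*13.4
```

```text
t: 10.9
eef_pos: [0.5648, -0.0813, 0.126]
tool_rot: [179.8, -0.2, 0.0]
ft_force: [-1.7, -7.0, 8.7]
gripper_width: 0.0289
grip_force: 41.5
63.104423298284686 0.06356416678229583 [-1.69482856 -7.03453639  8.65895654]
scene 10.9 [0.5833 0.2512] 218 rad 0.101 ang 100.1 dist 0.1882
t: 12.95
eef_pos: [0.5944, -0.1697, 0.126]
tool_rot: [179.9, -0.2, -0.0]
ft_force: [-3.1, 1.2, 9.6]
gripper_width: 0.0291
grip_force: 41.8
-28.506768968746766 0.06647069182642498 [-3.07378993  1.19357807  9.607695  ]
scene 12.95 [0.614  0.0548] 212 rad 0.098 ang -82.4 dist 0.0712
[{"grip":-1,"travel":[0.028,-0.071,0],"yaw":0},{"grip":-1,"travel":[0.01,-0.075,0],"yaw":0},{"grip":-1,"travel":[-0.007,-0.076,0],"yaw":0},{"grip":-1,"travel":[-0.025,-0.071,0],"yaw":0},{"grip":-1,"travel":[-0.04,-0.065,0],"yaw":0},{"grip":-1,"travel":[-0.055,-0.052,0],"yaw":0},{"grip":-1,"travel":[-0.065,-0.039,0],"yaw":0},{"grip":-1,"travel":[-0.072,-0.023,0],"yaw":0},{"grip":-1,"travel":[-0.076,-0.006,0],"yaw":0},{"grip":-1,"travel":[-0.075,0.013,0],"yaw":0},{"grip":-1,"travel":[-0.07,0.029,0],"yaw":0},{"grip":-1,"travel":[-0.061,0.
[... 625 characters left out ...]
1,"travel":[0.054,-0.053,0],"yaw":0},{"grip":-1,"travel":[0.042,-0.064,0],"yaw":0},{"grip":-1,"travel":[0.025,-0.071,0],"yaw":0},{"grip":-1,"travel":[0.008,-0.075,0],"yaw":0},{"grip":-1,"travel":[-0.01,-0.076,0],"yaw":0},{"grip":-1,"travel":[-0.026,-0.071,0],"yaw":0},{"grip":-1,"travel":[-0.043,-0.062,0],"yaw":0},{"grip":-1,"travel":[-0.056,-0.052,0],"yaw":0},{"grip":-1,"travel":[-0.066,-0.036,0],"yaw":0},{"grip":-1,"travel":[-0.073,-0.021,0],"yaw":0},{"grip":-1,"travel":[-0.076,-0.003,0],"yaw":0},{"grip":-1,"travel":[-0.074,0.015,0],"yaw":0},{"grip":-1,"travel":[-0.069,0.031,0],"yaw":0},{"grip":-1,"travel":[-0.06,0.047,0],"yaw":0},{"grip":-1,"travel":[-0.048,0.059,0],"yaw":0}]
20 end 1588.0
```

```bash
python3 -m pendant '[{"grip":-1,"travel":[0.028,-0.071,0],"yaw":0},{"grip":-1,"travel":[0.01,-0.075,0],"yaw":0},{"grip":-1,"travel":[-0.007,-0.076,0],"yaw":0},{"grip":-1,"travel":[-0.025,-0.071,0],"yaw":0},{"grip":-1,"travel":[-0.04,-0.065,0],"yaw":0},{"grip":-1,"travel":[-0.055,-0.052,0],"yaw":0},{"grip":-1,"travel":[-0.065,-0.039,0],"yaw":0},{"grip":-1,"travel":[-0.072,-0.023,0],"yaw":0},{"grip":-1,"travel":[-0.076,-0.006,0],"yaw":0},{"grip":-1,"travel":[-0.075,0.013,0],"yaw":0},{"grip":-1,"travel":[-0.07,0.029,0],"yaw":0},{"grip":-1,"travel":[-0.061,0.045,0],"yaw":0},{"grip":-1,"travel":[-0.049,0.057,0],"yaw":0},{"grip":-1,"travel":[-0.035,0.068,0],"yaw":0},{"grip":-1,"travel":[-0.018,0.073,0],"yaw":0},{"grip":-1,"travel":[0,0.076,0],"yaw":0},{"grip":-1,"travel":[0.017,0.074,0],"yaw":0},{"grip":-1,"travel":[0.034,0.068,0],"yaw":0},{"grip":-1,"travel":[0.049,0.058,0],"yaw":0},{"grip":-1,"travel":[0.06,0.045,0],"yaw":0}]'
python3 -m pendant '[{"grip":-1,"travel":[0.07,0.03,0],"yaw":0},{"grip":-1,"travel":[0.075,0.013,0],"yaw":0},{"grip":-1,"travel":[0.076,-0.004,0],"yaw":0},{"grip":-1,"travel":[0.072,-0.022,0],"yaw":0},{"grip":-1,"travel":[0.066,-0.038,0],"yaw":0},{"grip":-1,"travel":[0.054,-0.053,0],"yaw":0},{"grip":-1,"travel":[0.042,-0.064,0],"yaw":0},{"grip":-1,"travel":[0.025,-0.071,0],"yaw":0},{"grip":-1,"travel":[0.008,-0.075,0],"yaw":0},{"grip":-1,"travel":[-0.01,-0.076,0],"yaw":0},{"grip":-1,"travel":[-0.026,-0.071,0],"yaw":0},{"grip":-1,"travel":[-0.043,-0.062,0],"yaw":0},{"grip":-1,"travel":[-0.056,-0.052,0],"yaw":0},{"grip":-1,"travel":[-0.066,-0.036,0],"yaw":0},{"grip":-1,"travel":[-0.073,-0.021,0],"yaw":0},{"grip":-1,"travel":[-0.076,-0.003,0],"yaw":0},{"grip":-1,"travel":[-0.074,0.015,0],"yaw":0},{"grip":-1,"travel":[-0.069,0.031,0],"yaw":0},{"grip":-1,"travel":[-0.06,0.047,0],"yaw":0},{"grip":-1,"travel":[-0.048,0.059,0],"yaw":0}]'
python3 -c "
from h import *
s=bot.sense();e=s['eef_pos'];print(np.degrees(ang(e)),np.hypot(*(e[:2]-C)),s['ft_force'])
"
python3 plan.py 1588 20*13.4; python3 plan.py 1856 10*13.4
```

```text
t: 15.0
eef_pos: [0.504, -0.1964, 0.1259]
tool_rot: [179.9, -0.2, -0.0]
ft_force: [-0.3, 1.6, 7.8]
gripper_width: 0.0289
grip_force: 41.7
t: 17.0
eef_pos: [0.4816, -0.1049, 0.126]
tool_rot: [179.9, -0.3, 0.0]
ft_force: [3.7, -1.2, 4.4]
gripper_width: 0.0293
grip_force: 41.4
148.68678640436644 0.06365669844772141 [ 3.68473726 -1.16706589  4.41581268]
[{"grip":-1,"travel":[-0.032,0.068,0],"yaw":0},{"grip":-1,"travel":[-0.016,0.075,0],"yaw":0},{"grip":-1,"travel":[0.002,0.075,0],"yaw":0},{"grip":-1,"travel":[0.02,0.074,0],"yaw":0},{"grip":-1,"travel":[0.036,0.066,0],"yaw":0},{"grip":-1,"travel":[0.05,0.057,0],"yaw":0},{"grip":-1,"travel":[0.062,0.043,0],"yaw":0},{"grip":-1,"travel":[0.071,0.028,0],"yaw":0},{"grip":-1,"travel":[0.075,0.011,0],"yaw":0},{"grip":-1,"travel":[0.076,-0.007,0],"yaw":0},{"grip":-1,"travel":[0.071,-0.024,0],"yaw":0},{"grip":-1,"travel":[0.065,-0.041,0],"yaw":0},{"grip":-1,"travel":[0.053,-0.054,0],"yaw":0},{"grip":-1,"travel":[0.039,-0.065,0],"yaw":0},{"grip":-1,"travel":[0.023,-0.072,0],"yaw":0},{"grip":-1,"travel":[0.006,-0.076,0],"yaw":0},{"grip":-1,"travel":[-0.012,-0.074,0],"yaw":0},{"grip":-1,"travel":[-0.029,-0.071,0],"yaw":0},{"grip":-1,"travel":[-0.045,-0.061,0],"yaw":0},{"grip":-1,"travel":[-0.057,-0.049,0],"yaw":0}]
20 end 1856.0
[{"grip":-1,"travel":[-0.068,-0.035,0],"yaw":0},{"grip":-1,"travel":[-0.073,-0.018,0],"yaw":0},{"grip":-1,"travel":[-0.076,-0.001,0],"yaw":0},{"grip":-1,"travel":[-0.074,0.017,0],"yaw":0},{"grip":-1,"travel":[-0.068,0.033,0],"yaw":0},{"grip":-1,"travel":[-0.058,0.049,0],"yaw":0},{"grip":-1,"travel":[-0.046,0.061,0],"yaw":0},{"grip":-1,"travel":[-0.03,0.069,0],"yaw":0},{"grip":-1,"travel":[-0.013,0.075,0],"yaw":0},{"grip":-1,"travel":[0.004,0.075,0],"yaw":0}]
10 end 1990.0
```

```bash
python3 -m pendant '[{"grip":-1,"travel":[-0.032,0.068,0],"yaw":0},{"grip":-1,"travel":[-0.016,0.075,0],"yaw":0},{"grip":-1,"travel":[0.002,0.075,0],"yaw":0},{"grip":-1,"travel":[0.02,0.074,0],"yaw":0},{"grip":-1,"travel":[0.036,0.066,0],"yaw":0},{"grip":-1,"travel":[0.05,0.057,0],"yaw":0},{"grip":-1,"travel":[0.062,0.043,0],"yaw":0},{"grip":-1,"travel":[0.071,0.028,0],"yaw":0},{"grip":-1,"travel":[0.075,0.011,0],"yaw":0},{"grip":-1,"travel":[0.076,-0.007,0],"yaw":0},{"grip":-1,"travel":[0.071,-0.024,0],"yaw":0},{"grip":-1,"travel":[0.065,-0.041,0],"yaw":0},{"grip":-1,"travel":[0.053,-0.054,0],"yaw":0},{"grip":-1,"travel":[0.039,-0.065,0],"yaw":0},{"grip":-1,"travel":[0.023,-0.072,0],"yaw":0},{"grip":-1,"travel":[0.006,-0.076,0],"yaw":0},{"grip":-1,"travel":[-0.012,-0.074,0],"yaw":0},{"grip":-1,"travel":[-0.029,-0.071,0],"yaw":0},{"grip":-1,"travel":[-0.045,-0.061,0],"yaw":0},{"grip":-1,"travel":[-0.057,-0.049,0],"yaw":0}]'
python3 -m pendant '[{"grip":-1,"travel":[-0.068,-0.035,0],"yaw":0},{"grip":-1,"travel":[-0.073,-0.018,0],"yaw":0},{"grip":-1,"travel":[-0.076,-0.001,0],"yaw":0},{"grip":-1,"travel":[-0.074,0.017,0],"yaw":0},{"grip":-1,"travel":[-0.068,0.033,0],"yaw":0},{"grip":-1,"travel":[-0.058,0.049,0],"yaw":0},{"grip":-1,"travel":[-0.046,0.061,0],"yaw":0},{"grip":-1,"travel":[-0.03,0.069,0],"yaw":0},{"grip":-1,"travel":[-0.013,0.075,0],"yaw":0},{"grip":-1,"travel":[0.004,0.075,0],"yaw":0}]'
python3 - <<'E'
from h import *
from sim import *
s=bot.sense();e=s['eef_pos'];print(np.degrees(ang(e)),np.hypot(*(e[:2]-C)),s['ft_force'])
t,a=look(1)[0]
D=np.pi/180
g=np.degrees(np.arctan2(*(TIP-A)[::-1])); need=(g-np.degrees(a))%360
print("tip angle",g,"needed",need)
for n in range(0,41,2):
    segs=[(.05,0),(.1*n,134*D),(.1,100*D),(.1,60*D),(.1,20*D),(3,0)]
    for tau in (.7,):
        _,w,th=sim(segs,0,tau,.77,w=1.57); print(n,round(th[-1]/D,1),end=" | ")
E
```

```text
t: 19.0
eef_pos: [0.5727, -0.0858, 0.126]
tool_rot: [179.8, -0.2, 0.0]
ft_force: [-2.6, -6.4, 8.7]
gripper_width: 0.029
grip_force: 41.7
t: 20.0
eef_pos: [0.4723, -0.1508, 0.126]
tool_rot: [179.9, -0.2, 0.0]
ft_force: [1.6, 1.2, 7.3]
gripper_width: 0.029
grip_force: 41.6
-168.67962973983856 0.06498582959521111 [1.62058817 1.23857814 7.3180886 ]
scene 20.0 [0.5042 0.1656] 189 rad 0.098 ang 172.0 dist 0.1894
tip angle -40.10090754621221 needed 147.90140237759653
0 39.6 | 2 57.2 | 4 74.8 | 6 92.5 | 8 110.3 | 10 128.2 | 12 146.0 | 14 163.9 | 16 181.9 | 18 199.8 | 20 217.7 | 22 235.7 | 24 253.6 | 26 271.6 | 28 289.6 | 30 307.5 | 32 325.5 | 34 343.5 | 36 361.5 | 38 379.4 | 40 397.4 |
```

```bash
python3 plan.py 1990 12*13.4 11 7 3 5*0
```

```text
[{"grip":-1,"travel":[0.022,0.073,0],"yaw":0},{"grip":-1,"travel":[0.038,0.066,0],"yaw":0},{"grip":-1,"travel":[0.052,0.055,0],"yaw":0},{"grip":-1,"travel":[0.063,0.041,0],"yaw":0},{"grip":-1,"travel":[0.072,0.026,0],"yaw":0},{"grip":-1,"travel":[0.075,0.008,0],"yaw":0},{"grip":-1,"travel":[0.076,-0.009,0],"yaw":0},{"grip":-1,"travel":[0.071,-0.027,0],"yaw":0},{"grip":-1,"travel":[0.063,-0.042,0],"yaw":0},{"grip":-1,"travel":[0.051,-0.056,0],"yaw":0},{"grip":-1,"travel":[0.037,-0.066,0],"yaw":0},{"grip":-1,"travel":[0.021,-0.073,0],"yaw":0},{"grip":-1,"travel":[0.004,-0.062,0],"yaw":0},{"grip":-1,"travel":[-0.004,-0.04,0],"yaw":0},{"grip":-1,"travel":[-0.003,-0.016,0],"yaw":0},{"grip":-1,"travel":[0,0,0],"yaw":0},{"grip":-1,"travel":[0,0,0],"yaw":0},{"grip":-1,"travel":[0,0,0],"yaw":0},{"grip":-1,"travel":[0,0,0],"yaw":0},{"grip":-1,"travel":[0,0,0],"yaw":0}]
20 end 2171.8
```

```bash
python3 -m pendant '[{"grip":-1,"travel":[0.022,0.073,0],"yaw":0},{"grip":-1,"travel":[0.038,0.066,0],"yaw":0},{"grip":-1,"travel":[0.052,0.055,0],"yaw":0},{"grip":-1,"travel":[0.063,0.041,0],"yaw":0},{"grip":-1,"travel":[0.072,0.026,0],"yaw":0},{"grip":-1,"travel":[0.075,0.008,0],"yaw":0},{"grip":-1,"travel":[0.076,-0.009,0],"yaw":0},{"grip":-1,"travel":[0.071,-0.027,0],"yaw":0},{"grip":-1,"travel":[0.063,-0.042,0],"yaw":0},{"grip":-1,"travel":[0.051,-0.056,0],"yaw":0},{"grip":-1,"travel":[0.037,-0.066,0],"yaw":0},{"grip":-1,"travel":[0.021,-0.073,0],"yaw":0},{"grip":-1,"travel":[0.004,-0.062,0],"yaw":0},{"grip":-1,"travel":[-0.004,-0.04,0],"yaw":0},{"grip":-1,"travel":[-0.003,-0.016,0],"yaw":0},{"grip":-1,"travel":[0,0,0],"yaw":0},{"grip":-1,"travel":[0,0,0],"yaw":0},{"grip":-1,"travel":[0,0,0],"yaw":0},{"grip":-1,"travel":[0,0,0],"yaw":0},{"grip":-1,"travel":[0,0,0],"yaw":0}]'
python3 -m pendant '[{"grip":-1,"travel":[0,0,0],"yaw":0},{"grip":-1,"travel":[0,0,0],"yaw":0},{"grip":-1,"travel":[0,0,0],"yaw":0},{"grip":-1,"travel":[0,0,0],"yaw":0},{"grip":-1,"travel":[0,0,0],"yaw":0},{"grip":-1,"travel":[0,0,0],"yaw":0},{"grip":-1,"travel":[0,0,0],"yaw":0},{"grip":-1,"travel":[0,0,0],"yaw":0}]'
python3 - <<'E'
from h import *
import cv2
look(2);look(1,"top")
f=bot.grab_frame("scene");cv2.imwrite("pics/stop.png",cv2.resize(f["frame"][170:310,240:420],None,fx=4,fy=4,interpolation=cv2.INTER_CUBIC))
for c in ("scene","top"):
    if c=="top": bot.grab_frame(c)
    for n in ("red_jar","pointer_tip"): print(c,n,[(d["xyz"],d["score"]) for d in bot.mark_of(n,c)[:2]])
E
```

```text
t: 22.05
eef_pos: [0.5999, -0.1259, 0.1259]
tool_rot: [179.9, -0.1, 0.0]
ft_force: [-2.3, 0.3, 7.8]
gripper_width: 0.029
grip_force: 41.7
t: 22.85
eef_pos: [0.6, -0.126, 0.126]
tool_rot: [179.9, -0.2, 0.0]
ft_force: [-1.9, 0.3, 7.8]
gripper_width: 0.0287
grip_force: 41.7
scene 22.85 [0.6786 0.0909] 184 rad 0.099 ang -38.2 dist 0.0033
scene 22.9 [0.6802 0.0907] 184 rad 0.1 ang -37.8 dist 0.0041
top 22.95 [0.6758 0.087 ] 104 rad 0.099 ang -41.0 dist 0.0016
scene red_jar [([0.6807, 0.086, 0.1565], 0.8)]
scene pointer_tip [([0.6479, 0.507, 0.1276], 0.86), ([0.6771, 0.0878, 0.1647], 0.62)]
top red_jar [([0.6785, 0.089, 0.1564], 0.73)]
top pointer_tip [([0.6787, 0.0907, 0.1693], 0.61), ([0.6627, -0.1824, 0.1246], 0.5)]
```

View pics/stop.png

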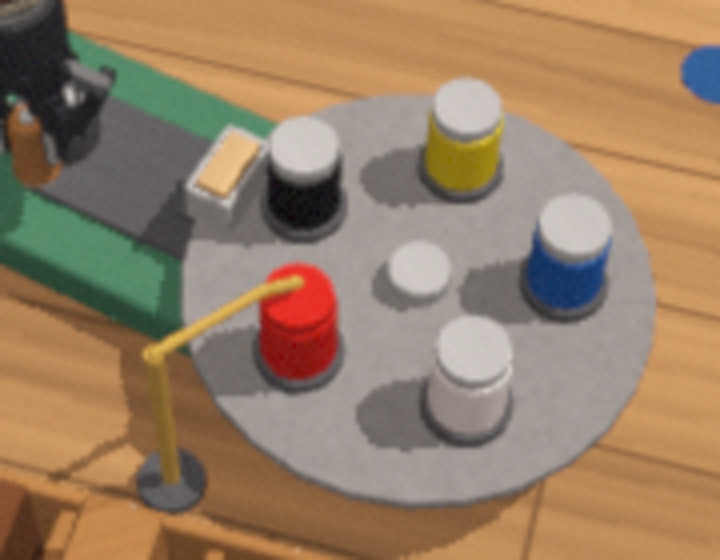

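The red lid at (298,285) sits right under the pointer tip at (297,283), within about 4 mm by measurement. Now I open the fingers and lift clear.

```bash
python3 -m pendant '[{"grip":1,"travel":[0,0,0],"yaw":0},{"grip":1,"travel":[0,0,0],"yaw":0},{"grip":1,"travel":[0,0,0],"yaw":0},{"grip":1,"travel":[0,0,0],"yaw":0},{"grip":1,"travel":[0,0,0],"yaw":0},{"grip":1,"travel":[0,0,0],"yaw":0},{"grip":1,"travel":[0,0,-0.1],"yaw":0},{"grip":1,"travel":[0,0,-0.15],"yaw":0},{"grip":1,"travel":[0,0,-0.2],"yaw":0},{"grip":1,"travel":[0,0,-0.2],"yaw":0},{"grip":1,"travel":[0,0,-0.1],"yaw":0},{"grip":1,"travel":[0,0,0],"yaw":0},{"grip":1,"travel":[0,0,0],"yaw":0},{"grip":1,"travel":[0,0,0],"yaw":0},{"grip":1,"travel":[0,0,0],"yaw":0}]'
python3 - <<'E'
from h import *
look(1)
for i in range(2):
    bot.grab_frame("scene"); print([(d["xyz"],d["score"]) for d in bot.mark_of("grip_mid","scene")[:1]])
look(1);look(1,"top"); s=bot.sense(); print(s["ft_force"])
print(bot.close_job())
E
```

```text
t: 24.8
eef_pos: [0.5983, -0.125, 0.2708]
tool_rot: [-179.9, 0.2, 0.0]
ft_force: [-0.7, -0.8, -0.3]
gripper_width: 0.0854
grip_force: 0.0
scene 24.8 [0.68   0.0903] 188 rad 0.1 ang -38.0 dist 0.0038
[([0.601, -0.1288, 0.1384], 0.64)]
[([0.5999, -0.1254, 0.1377], 0.63)]
scene 25.05 [0.6796 0.0909] 186 rad 0.1 ang -37.9 dist 0.0039
top 25.1 [0.6772 0.087 ] 103 rad 0.1 ang -40.5 dist 0.001
[0.00528271 0.30016218 0.24566083]
the job is handed in; nothing more can be done
None
```

I handed the job in at about 25 s: the carousel averaged about 14.5 turns a minute for 7 s, measured from pictures rather than read off continuously. It then stopped with the red lid within about 4 mm of the pointer tip, the crank was released and the arm lifted clear; no verdict came back.

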